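# Change the demonstration specimen on a two-tone dissecting board

## Robot

A 6-joint arm with a two-finger parallel gripper is mounted at the origin on the work surface. World frame = base frame: x ahead of the robot, y to its left, z up, the work surface at z = 0. Lengths are in m, angles in rad, forces in N, time in s.
With the tool pointing down it reaches from about 0.375 to 0.975 m from the base axis. Payload 3.8 kg.
Tool frame: the origin (TCP) lies on the centre line of the jaws, within the pads' length; the fingertips stand 17 mm ahead of it and the grasp point (between the pads) lies 2 mm behind it (bot.tip_extent is the distance from the TCP to the fingertips, in m); z points along the fingers, y is the line along which they close (so a half turn about z gives the same grasp; the last joint's range is limited). The gripper opens to 85 mm and grips with 20 to 120 N. Pads are 22 mm wide; open, the fingers measure 114 mm over their backs; the gripper's body (76 mm by 85 mm) begins 54 mm behind the grasp point. The pads swing forward as they close: fully open they stand 13 mm farther back than shut.
Start: joints at [1.095, 0.264, 1.604, -0, 1.274, -0.037], TCP at [0.287, 0.611, 0.248] pointing down, gripper open.
Joint ranges: [-2.63, 2.63], [-0.94, 2.18], [0.31, 2.57], [-1.31, 4.45], [0, 2.66], [-2.55, 2.55]. Speed limits (rad/s): [2.57, 2.57, 3.14, 3.14, 3.14, 3.14].

## Interface

Orientations are given as a rotation vector (axis times angle).
In Python, from workcell import readout, read_camera, finish_job, bot gives the robot as it stands.
- The arm moves only by the tool jog_arm, never from a script. Its argument "deltas" is one flat list of numbers, 7 for each row, row after row: the shift along the tool's x, y, z in m, then the turn, a rotation vector about the tool's x, y, z in degrees, then the gripper command: -1 is shut, 1 is fully open, values between are in proportion. A call has 1 to 8 rows; each row is the pose to reach, as a shift and turn from the pose commanded when the call began, along the tool's axes at that moment; what a row does not reach only later rows make up. A row lasts 1/10 s, in which the tool goes at most 50 mm and 8.59 degrees, less where a joint would pass 70% of its speed; a pose out of reach is approached as far as the arm can. A call with a gripper value outside its range is refused whole. The fingers move at their own pace and stop on an object; "squeeze" is the grip in N (left out, the last holds). Time passes only in rows, so rows that repeat a pose let the fingers close. It gives the time, the measured TCP pose, the force, the opening and the grip force at its end, in the units of the state.
- readout.read_state(): the state, without advancing time (a new reading comes with each control period).
- read_camera(name): name is "scene" or "top" or "wrist"; returns a dict with "color" (480x640x3 uint8, blue, green, red), "fx", "fy", "cx", "cy" (pixels), "origin" and "attitude" of the camera in the world. Camera axes: x right, y down, z forward; pixel columns grow to the right and rows downward; lengths in m; the calibration is good to about 2 mm. The wrist camera is an equidistant fisheye: a pixel r from the principal point sees the ray r / f radians off the axis. A picture is of the moment at which its call begins. There is no depth.
- finish_job(): hands the job in; it is judged then, once.
The state is a dict: "time": time; "q": joint angles; "joint_vel": joint speeds; "joint_torque": joint torques, N m; "tool_pos": TCP position; "tcp_rot": TCP orientation; "wrist_force": force on the tool from outside, world axes, zero at the start; "torque": the same for the moment, N m; "width": opening from 0.0 (shut) to 1.0 (fully open); "grip_force": force on a finger pad.
Only numpy, scipy, OpenCV 4.12 (cv2) and the standard library are available. Lean on these libraries where they do the work, as an engineer would, in place of code of your own. Each camera call takes 0.05 s, during which the arm holds its last target. There are 200 camera calls.

## Task

Change the specimen on the dissecting board: whichever of the beetle and starfish blocks is lying on the board goes back into the tray compartment with the orange card, and the other of those two comes out of the tray onto the board. Put it on the half it stands out against (black beetle on the white mat, pale starfish on the dark blue mat), pushed snugly into a corner of the wooden frame so that it lies flat and square against both rails. Set the blocks down rather than dropping or throwing them, and leave the fern block, the scissors and the scalpel where they are.

Things in the scene. Friction and masses are not known exactly. Their poses are not given: they have to be found in the camera images.
- beetle_block: clear acrylic block 73 x 40 x 20 mm (about 70 g) with a black beetle cast inside; lies flat; origin at the centre of its underside, x along the 73 mm length, y along the 40 mm width, z up. At the start it is either on the board or in the tray
- starfish_block: clear acrylic block 73 x 40 x 20 mm (about 70 g) with a pale cream starfish cast inside; lies flat; origin at the centre of its underside, x along the 73 mm length, y along the 40 mm width, z up. At the start it is wherever the beetle block is not: on the board or in the tray
- fern_block: clear acrylic block 73 x 40 x 20 mm (about 70 g) with a green fern frond cast inside; lies flat; origin at the centre of its underside, x along the 73 mm length, y along the 40 mm width, z up. Stays in its tray compartment
- board: fixed dissecting board, pine frame 275 (x) x 370 (y) mm outside; rails 20 mm wide, tops 20 mm above the table, 12 mm above the mats. Origin: centre of the underside, on the table; inner faces of the rails at x = +-117.5, y = +-165 mm. Two mats side by side in y meet flush at y = 0, no bar between. Scissors and scalpel lie in the far (+x) part; the -x corners are free of them
- mat_blue: dark blue mat filling one half of the board, 235 (x) x 165 (y) mm; either the +y or the -y half. Origin at the centre of its underside, 6 mm above the table; its top is 8 mm above the table. Same axes as the board
- mat_white: white mat filling the other half of the board, same size and height as the blue one. Origin at the centre of its underside, same axes as the board
- tray: fixed grey specimen tray, 316 (x) x 120 (y) mm; three compartments in a row along x, each 100 (x) x 112 (y) mm inside, centred at x = -104, 0, +104 mm, y = 0. Floor 8 mm, outer walls 24 mm, dividers 20 mm above the table, walls 4 mm thick. Origin: centre of the underside. One holds the fern block, one the beetle or starfish block, one only the orange card
- loan_card: orange card lying flat on the floor of the empty compartment, marking the place of the specimen that is out; 94 x 105 mm, under 1 mm thick, fixed, and a block may lie on it. Origin at its centre, which is the compartment's centre, 8 mm above the table; axes as the tray
- scissors: closed dissecting scissors with blue ring handles, 130 mm long, 56 mm wide at the handles, 8 mm high, lying loose in the far (+x) part of one half of the board. Origin at mid length on the mat, x along the blades towards the points
- scalpel: blue plastic scalpel, 125 mm long, 9 mm wide, 6 mm high, lying loose in the far (+x) part of the other half of the board. Origin at mid length on the mat, x towards the blade
There are look-alikes about, which are no part of the job. What is shaped like the beetle_block but red or yellow is not meant.

How it is judged:
At the end, for the whole second after the job is handed in: The tray block is flat on its contrasting mat, in a frame corner: centre within 3 mm of touching both rails, square within 0.06 rad, either side to either rail. The board block lies flat in the orange-card compartment. Both at rest, over 0.10 m and 0.12 m from their starts. Bystanders within 20 mm (((linear speed of each of beetle_block, starfish_block below 0.02 m/s and angle between each of beetle_block, starfish_block's own z axis and vertical below 0.08 rad and distance of beetle_block from where it was at the start of the episode above 0.1 m and y of beetle_block in the frame of mat_white between -0.0825 and 0.0825 m and z of beetle_block in the frame of board below 0.012 m and ((angle between the x axis of beetle_block and the x axis of board, either way round below 0.06 rad and (x of beetle_block in the frame of board above 0.078 m or x of beetle_block in the frame of board below -0.078 m) and (y of beetle_block in the frame of board above 0.142 m or y of beetle_block in the frame of board below -0.142 m)) or (angle between the x axis of beetle_block and the y axis of board, either way round below 0.06 rad and (x of beetle_block in the frame of board above 0.0945 m or x of beetle_block in the frame of board below -0.0945 m) and (y of beetle_block in the frame of board above 0.1255 m or y of beetle_block in the frame of board below -0.1255 m))) and distance of starfish_block from where it was at the start of the episode above 0.12 m and x of starfish_block in the frame of loan_card between -0.048 and 0.048 m and y of starfish_block in the frame of loan_card between -0.052 and 0.052 m and z of starfish_block in the frame of loan_card between -0.006 and 0.006 m) or (linear speed of each of starfish_block, beetle_block below 0.02 m/s and angle between each of starfish_block, beetle_block's own z axis and vertical below 0.08 rad and distance of starfish_block from where it was at the start of the episode above 0.1 m and y of starfish_block in the frame of mat_blue between -0.0825 and 0.0825 m and z of starfish_block in the frame of board below 0.012 m and ((angle between the x axis of starfish_block and the x axis of board, either way round below 0.06 rad and (x of starfish_block in the frame of board above 0.078 m or x of starfish_block in the frame of board below -0.078 m) and (y of starfish_block in the frame of board above 0.142 m or y of starfish_block in the frame of board below -0.142 m)) or (angle between the x axis of starfish_block and the y axis of board, either way round below 0.06 rad and (x of starfish_block in the frame of board above 0.0945 m or x of starfish_block in the frame of board below -0.0945 m) and (y of starfish_block in the frame of board above 0.1255 m or y of starfish_block in the frame of board below -0.1255 m))) and distance of beetle_block from where it was at the start of the episode above 0.12 m and x of beetle_block in the frame of loan_card between -0.048 and 0.048 m and y of beetle_block in the frame of loan_card between -0.052 and 0.052 m and z of beetle_block in the frame of loan_card between -0.006 and 0.006 m))).
It fails at once if the beetle or starfish block is dropped or thrown: moves faster than 0.8 m/s while no finger touches it (a fall of some 30 mm) ((linear speed of beetle_block above 0.8 m/s and contact force between beetle_block and the fingers below 0.02 N) or (linear speed of starfish_block above 0.8 m/s and contact force between starfish_block and the fingers below 0.02 N)).
It fails at once if the fern block is moved by more than 20 mm (distance of fern_block from where it was at the start of the episode above 0.02 m).
It fails at once if the scissors is moved by more than 20 mm (distance of scissors from where it was at the start of the episode above 0.02 m).
It fails at once if the scalpel is moved by more than 20 mm (distance of scalpel from where it was at the start of the episode above 0.02 m).
It also fails if it takes over 67 s, if anything falls off the work surface, if the arm or the gripper's body presses on something with over 40 N, if the wrist force passes 120 N, or if a joint passes its speed limit or range.

## Working session

There is one attempt and no reset: what is moved stays moved. The work goes in short steps, Python scripts to look and compute and a tool call to move; the robot and the scene stay as the last step left them, time stands still between calls to the robot, and variables do not carry over. Pictures are saved under pics/ and viewed, at most 10 in all, crops included, and the job is handed in when it is done.

Besides the shell and the picture viewer there is one more tool, called after "Request:" by a JSON object that holds its "api" and its "payload". jog_arm: Moves the arm, as the interface text tells. Its arguments: {"type":"object","properties":{"deltas":{"type":"array"},"squeeze":{"type":"number"}},"required":["deltas"]}

```bash
ls; mkdir -p pics
python3 - <<'E'
from workcell import readout, read_camera, bot
import cv2,numpy as np
s=readout.read_state();print(s['time'],s['tool_pos'],s['tcp_rot'],bot.tip_extent)
for n in("top","scene"):
    c=read_camera(n);cv2.imwrite(f'pics/{n}0.png',c['color']);print(n,c['fx'],c['fy'],c['cx'],c['cy'],c['origin'],c['attitude'])
E
```

```text
pics
0.0 [0.28642983 0.61042468 0.24693151] [-0.68360011 -3.06571119  0.00351366] 0.017
top 514.6453816403956 514.6453816403956 329.3045838951895 242.388623766924 [0.35549564 0.0643629  0.98201392] [-2.17467212  2.12474575 -0.15640262]
scene 481.7977220695947 481.7977220695947 321.4662904390775 238.11704400778206 [0.82568972 0.25964654 0.63453951] [-1.3811652  -2.42332155  0.68756349]
```

View pics/top0.png

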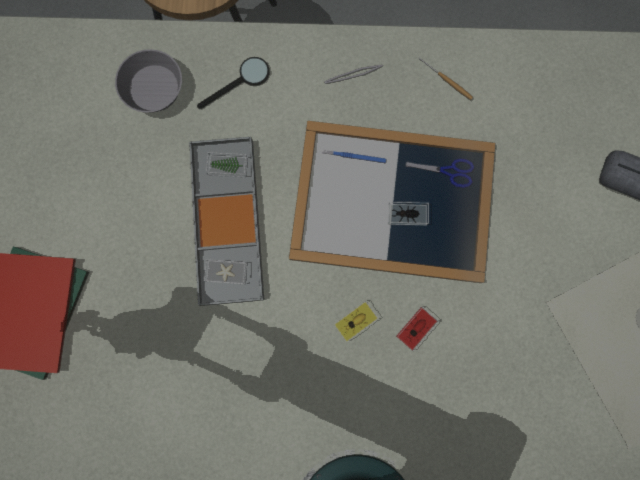

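View pics/scene0.png

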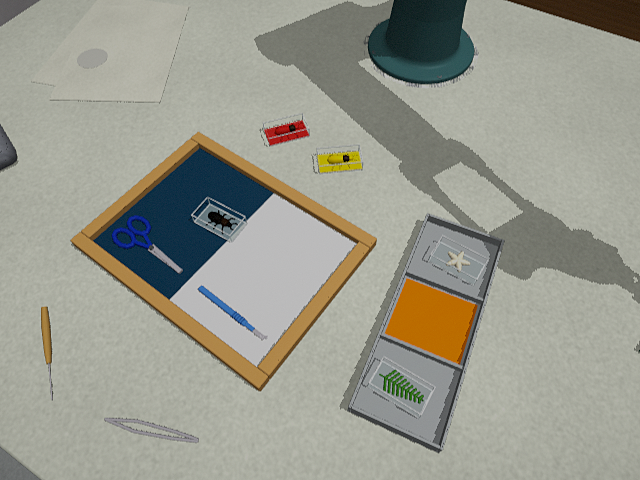

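The top view shows the black beetle block on the dark blue mat at (409,213), and the pale starfish block in the tray at (227,272). The orange card is at (227,221) and the fern at (229,164). The yellow (358,320) and red (418,328) blocks are look-alikes, so I rule them out by colour. The target for the starfish is the blue corner nearest the robot, around (474,268), away from the scissors. The scene view agrees.

```bash
cat > h.py <<'E'
import cv2,numpy as np
from scipy.spatial.transform import Rotation as R
from workcell import readout, read_camera, bot
def ray(c,uv,z):
    uv=np.atleast_2d(uv).astype(float)
    x=(uv-[c['cx'],c['cy']])/[c['fx'],c['fy']]
    d=np.c_[x,np.ones(len(x))]
    if c.get('fish'):
        r=np.linalg.norm(x,axis=1);d=np.c_[x*(np.sin(r)/np.maximum(r,1e-9))[:,None],np.cos(r)]
    d=R.from_rotvec(c['attitude']).apply(d);o=np.array(c['origin'])
    return (o+d*((z-o[2])/d[:,2])[:,None])[:,:2]
def proj(c,P):
    p=R.from_rotvec(c['attitude']).inv().apply(np.atleast_2d(P)-c['origin'])
    if c.get('fish'):
        rr=np.hypot(p[:,0],p[:,1]);th=np.arctan2(rr,p[:,2]);x=p[:,:2]/np.maximum(rr,1e-9)[:,None]*th[:,None]
    else: x=p[:,:2]/p[:,2:]
    return x*[c['fx'],c['fy']]+[c['cx'],c['cy']]
def rect(c,mask,z):
    cs=max(cv2.findContours(mask,cv2.RETR_EXTERNAL,cv2.CHAIN_APPROX_NONE)[0],key=cv2.contourArea)
    w=ray(c,cs[:,0,:],z)*1000
    (ctr,sz,a)=cv2.minAreaRect(w.astype(np.float32))
    return np.array(ctr)/1000,sz,a
def cam(n):
    c=read_camera(n);c['fish']=n=='wrist';return c
E
python3 - <<'E'
from h import *
for n in('top','scene'):
    c=cam(n);h=cv2.cvtColor(c['color'],cv2.COLOR_BGR2HSV);im=c['color']
    card=cv2.inRange(h,(8,200,120),(16,255,255));print(n,'card',rect(c,card,.008))
    wood=cv2.inRange(h,(8,80,80),(20,199,255));wood=cv2.morphologyEx(wood,cv2.MORPH_CLOSE,np.ones((3,3)));print('wood',rect(c,wood,.02))
    if n=='top':
        a=cv2.resize(im[185:245,375:455],None,fx=7,fy=7,interpolation=cv2.INTER_CUBIC)
        b=cv2.resize(im[245:305,190:270],None,fx=7,fy=7,interpolation=cv2.INTER_CUBIC)
        cv2.imwrite('pics/crop.png',cv2.resize(np.hstack([a,b]),(800,300)))
E
```

```text
Traceback (most recent call last):
  File "h.py", line 19, in rect
    cs=max(cv2.findContours(mask,cv2.RETR_EXTERNAL,cv2.CHAIN_APPROX_NONE)[0],key=cv2.contourArea)
ValueError: max() iterable argument is empty
```

Run:
```python
from h import *
for n in('top','scene'):
    c=cam(n);h=cv2.cvtColor(c['color'],cv2.COLOR_BGR2HSV);im=c['color']
    print(h[221,227],h[255,293],h[137,380]) if n=='top' else print(h[320,430],h[364,240],h[340,315])
    card=cv2.inRange(h,(8,225,120),(20,255,255));print(n,'card',rect(c,card,.008))
    wood=cv2.inRange(h,(8,80,80),(20,215,255));wood=cv2.morphologyEx(wood,cv2.MORPH_CLOSE,np.ones((3,3)));print('wood',rect(c,wood,.02))
    if n=='top':
        a=cv2.resize(im[185:245,375:455],None,fx=7,fy=7,interpolation=cv2.INTER_CUBIC)
        b=cv2.resize(im[245:305,190:270],None,fx=7,fy=7,interpolation=cv2.INTER_CUBIC)
        cv2.imwrite('pics/crop.png',cv2.resize(np.hstack([a,b]),(800,300)))
```

```text
[ 13 166 134] [ 16 116 136] [ 16 120 127]Traceback (most recent call last):
  File "<stdin>", line 5, in <module>
  File "h.py", line 19, in rect
    cs=max(cv2.findContours(mask,cv2.RETR_EXTERNAL,cv2.CHAIN_APPROX_NONE)[0],key=cv2.contourArea)
ValueError: max() iterable argument is empty
```

Run:
```python
from h import *
for n in('top','scene'):
    c=cam(n);h=cv2.cvtColor(c['color'],cv2.COLOR_BGR2HSV);im=c['color']
    if n=='scene': print(h[320,430],h[364,240],h[315,315])
    t=145 if n=='top' else 225
    card=cv2.inRange(h,(8,t,80),(20,255,255));print(n,'card',rect(c,card,.008))
    wood=cv2.inRange(h,(8,70,60),(24,t,255));wood=cv2.morphologyEx(wood,cv2.MORPH_CLOSE,np.ones((3,3)));print('wood',rect(c,wood,.02))
    if n=='top':
        a=cv2.resize(im[185:245,375:455],None,fx=7,fy=7,interpolation=cv2.INTER_CUBIC)
        b=cv2.resize(im[245:305,190:270],None,fx=7,fy=7,interpolation=cv2.INTER_CUBIC)
        cv2.imwrite('pics/crop.png',cv2.resize(np.hstack([a,b]),(800,300)))
```

```text
top card (array([0.53331732, 0.26159213]), (91.52247619628906, 102.39163970947266), 6.2715253829956055)
wood (array([ 0.57788574, -0.05851904]), (368.73193359375, 274.4775085449219), 84.3451156616211)
[ 17 255 188] [ 18 152 174] [ 18 147 179]
scene card (array([0.52980353, 0.25976447]), (90.90348815917969, 104.51480865478516), 6.421879768371582)
wood (array([ 0.5784624, -0.0583862]), (374.01605224609375, 276.6285705566406), 84.35466766357422)
```

View pics/crop.png

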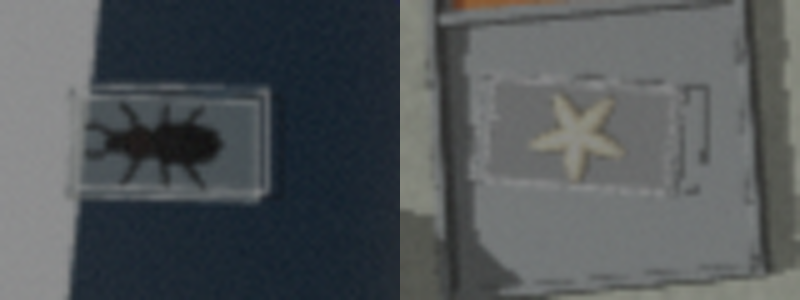

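The crop confirms both blocks. The black beetle block outline spans top-image pixels (389–429, 203–225), and the cream starfish block spans (206–246, 261–284). Card and frame agree between the two views to within 4 mm.

```bash
cat >> h.py <<'E'
def rel(p,yawdeg,z,s=None):
    """shift in tool axes + rotvec deg to reach tool-down pose with closing axis y at yawdeg (tool x at yaw-90 etc)"""
    s=s or readout.read_state();R0=R.from_rotvec(s['tcp_rot'])
    d=R0.inv().apply(np.array([*p,z])-s['tool_pos'])
    best=None
    for k in(0,180):
        a=np.radians(yawdeg+k);y=np.array([np.cos(a),np.sin(a),0]);zz=np.array([0,0,-1.]);x=np.cross(y,zz)
        rv=(R0.inv()*R.from_matrix(np.c_[x,y,zz])).as_rotvec(degrees=True)
        if best is None or np.linalg.norm(rv)<np.linalg.norm(best): best=rv
    return d.round(4),best.round(2)
E
python3 - <<'E'
from h import *
c=cam('top')
for nm,p in (('beetle corners',[[390,203],[429,203],[428,224.5],[389.5,225]]),('star',[[206.5,261],[246,262],[245,284],[206,281]])):
    w=ray(c,p,.022);print(nm,w.round(4).tolist(),w.mean(0))
s=readout.read_state();print(s['tool_pos'],R.from_rotvec(s['tcp_rot']).as_matrix().round(3),s['q'])
print(rel((.566,-.085),0,.25))
w=cam('wrist');print(w['fx'],w['cx'],w['cy'],w['origin'],w['attitude'])
E
```

```text
beetle corners [[0.5707, -0.0517], [0.5725, -0.1261], [0.5309, -0.124], [0.5282, -0.051]] [ 0.55057059 -0.08822045]
star [[0.4516, 0.2913], [0.4514, 0.2173], [0.4103, 0.2173], [0.4142, 0.2901]] [0.43186738 0.25399011]
[0.28668099 0.61090734 0.24789853] [[-0.905  0.425 -0.   ]
 [ 0.425  0.905 -0.001]
 [ 0.    -0.001 -1.   ]] [ 1.09512407e+00  2.64197611e-01  1.60433369e+00  4.60260729e-06
  1.27369740e+00 -3.68741753e-02]
(array([-0.5485, -0.5113, -0.0018]), array([-3.000e-02,  2.000e-02,  6.486e+01]))
371.64829954431775 321.37340250089716 242.03740509355325 [0.22806992 0.63890647 0.37380794] [2.45960939 1.56264261 0.20490562]
```

Request:
{"api": "jog_arm", "payload": {"deltas": [-0.534,-0.512,0.0,0,0,65,0.5,-0.534,-0.512,0.0,0,0,65,0.5,-0.534,-0.512,0.0,0,0,65,0.5,-0.534,-0.512,0.0,0,0,65,0.5,-0.534,-0.512,0.0,0,0,65,0.5,-0.534,-0.512,0.0,0,0,65,0.5,-0.534,-0.512,0.0,0,0,65,0.5,-0.534,-0.512,0.0,0,0,65,0.5], "squeeze": 40}}

```text
time: 1.2
tool_pos: [0.4309, 0.236, 0.2487]
tcp_rot: [2.229, 2.213, 0.002]
wrist_force: [0.3, -0.7, 0.3]
width: 0.748
grip_force: 0.0
```

Run:
```python
from h import *
s=readout.read_state();print(s['time'],s['tool_pos'],s['width']);print(rel((.551,-.088),0,.15))
```

```text
1.2 [0.43090217 0.2359748  0.24868457] 0.7477799232005349
(array([-0.3232,  0.1222,  0.0987]), array([ 0.06, -0.03, -0.4 ]))
```

Run:
```python
from h import *
w=cam('wrist');np.savez('w1.npz',**{k:v for k,v in w.items()})
cv2.imwrite('pics/w1.png',w['color'])
print(w['origin'],w['attitude'],proj(w,[.432,.254,.028]))
```

```text
[0.43165055 0.30136597 0.37458005] [ 2.88096131e+00 -1.02674007e-02  4.52576864e-05] [[321.74855894 195.65701563]]
```

View pics/w1.png

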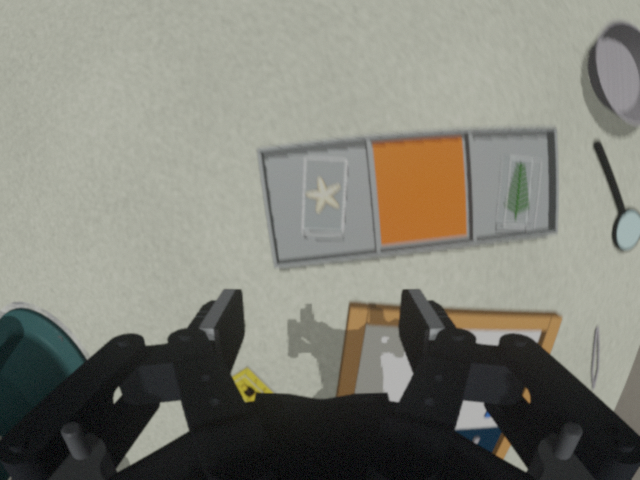

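Request:
{"api": "jog_arm", "payload": {"deltas": [-0.32,0.12,0.05,0,0,0,0.5,-0.32,0.12,0.05,0,0,0,0.5,-0.32,0.12,0.05,0,0,0,0.5,-0.32,0.12,0.05,0,0,0,0.5,-0.32,0.12,0.05,0,0,0,0.5,-0.32,0.12,0.05,0,0,0,0.5,-0.32,0.12,0.05,0,0,0,0.5,-0.32,0.12,0.05,0,0,0,0.5]}}

```text
time: 2.05
tool_pos: [0.5509, -0.0871, 0.1975]
tcp_rot: [2.228, 2.213, -0.002]
wrist_force: [0.2, 0.7, -0.6]
width: 0.752
grip_force: 0.0
```

Run:
```python
from h import *
s=readout.read_state();print(s['time'],s['tool_pos'],s['tcp_rot'])
w=cam('wrist');np.savez('w2.npz',**w);cv2.imwrite('pics/w2.png',w['color'])
print(proj(w,[.551,-.088,.028]))
```

```text
2.05 [ 0.55085309 -0.08712033  0.19750004] [ 2.22846692e+00  2.21267259e+00 -2.05320195e-03]
[[321.1078191 226.7860801]]
```

View pics/w2.png

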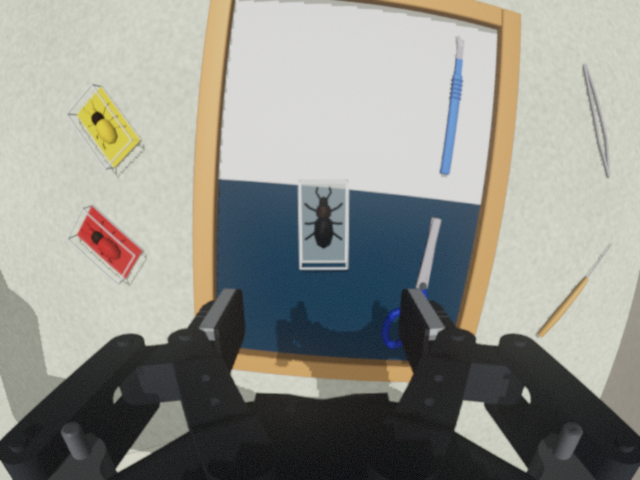

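w1: the starfish block's corners are near (305,155), (348,158), (344,237), (302,233). w2: the beetle block's corners are (299,181), (349,181), (349,269), (300,269), nearly square to the tool.

Run:
```python
from h import *
L=lambda f:{k:(v.item() if v.ndim==0 else v) for k,v in np.load(f).items()}
w1,w2=L('w1.npz'),L('w2.npz')
def rep(n,c,p,z):
    w=ray(c,p,z);d=(w[3]+w[2]-w[0]-w[1]);print(n,w.mean(0).round(4),np.linalg.norm(w-np.roll(w,1,0),axis=1).round(4),'long yaw',np.degrees(np.arctan2(d[1],d[0])).round(1))
# refine with thresholds: block edges bright
for n,c,p in(('star',w1,[[305,155],[348,158],[344,237],[302,233]]),('beetle',w2,[[299,181],[349,181],[349,269],[300,269]])):
    rep(n,c,p,.028)
h=cv2.cvtColor(w2['color'],cv2.COLOR_BGR2HSV)
wood=cv2.inRange(h,(8,70,60),(24,255,255));wood[:,:150]=0
h1=cv2.cvtColor(w1['color'],cv2.COLOR_BGR2HSV)
card=cv2.inRange(h1,(8,190,80),(20,255,255));card[270:]=0
print('card',rect(w1,card,.008))
# blue inner rail corner -x,-y : fit inner face of left rail and bottom rail by wood/nonwood edges
for r in range(40,281,40):
    x=np.where(wood[r,190:245])[0]+190; print(r,x.min(),x.max(),ray(w2,[[x.max()+.5,r]],.02).round(4))
for col in range(245,401,25):
    y=np.where(wood[330:400,col])[0]+330
    if len(y): print(col,y.min(),y.max(),ray(w2,[[col,y.min()-.5]],.02).round(4))
s=readout.read_state();R0=R.from_rotvec(s['tcp_rot']).as_matrix();print(R0.round(3))
```

```text
star [0.4348 0.2534] [0.0744 0.0399 0.0756 0.0406] long yaw -92.8
beetle [ 0.5536 -0.0875] [0.0738 0.0398 0.0738 0.0413] long yaw -90.0
card (array([0.53667401, 0.25992062]), (18.420774459838867, 11.955897331237793), 22.37122344970703)
40 205 228 [[0.4757 0.0702]]
80 200 224 [[0.4726 0.0352]]
120 197 220 [[0.4689 0.0015]]
160 195 218 [[ 0.4662 -0.0318]]
200 193 216 [[ 0.4627 -0.0656]]
240 193 216 [[ 0.4602 -0.1005]]
280 193 215 [[ 0.4559 -0.1376]]
245 349 370 [[ 0.4771 -0.2082]]
270 352 373 [[ 0.5013 -0.2109]]
295 354 375 [[ 0.5252 -0.2127]]
320 356 377 [[ 0.549 -0.215]]
345 358 379 [[ 0.5729 -0.2176]]
370 359 380 [[ 0.5971 -0.2195]]
395 360 381 [[ 0.6219 -0.2219]]
[[ 0.006  1.    -0.001]
 [ 1.    -0.006  0.   ]
 [ 0.    -0.001 -1.   ]]
```

Request:
{"api": "jog_arm", "payload": {"deltas": [0,0.003,0.05,0,0,0,0.5,0,0.003,0.1,0,0,0,0.5,0,0.003,0.14,0,0,0,0.5,0,0.003,0.16,0,0,0,0.5,0,0.003,0.17,0,0,0,0.5,0,0.003,0.17,0,0,0,-0.2,0,0.003,0.17,0,0,0,-0.5,0,0.003,0.17,0,0,0,-0.5], "squeeze": 40}}

```text
time: 2.9
tool_pos: [0.5545, -0.0825, 0.0304]
tcp_rot: [2.221, 2.217, 0.003]
wrist_force: [-0.5, -0.3, -1.0]
width: 0.451
grip_force: 42.0
```

Request:
{"api": "jog_arm", "payload": {"deltas": [0,0,0,0,0,0,-0.5,0,0,0,0,0,0,-0.5,0,0,0,0,0,0,-0.5]}}

```text
time: 3.2
tool_pos: [0.5536, -0.0827, 0.0294]
tcp_rot: [2.223, 2.217, 0.002]
wrist_force: [-0.4, 0.2, 4.7]
width: 0.455
grip_force: 42.7
```

Request:
{"api": "jog_arm", "payload": {"deltas": [0,0,-0.02,0,0,0,-0.5,0,0,-0.06,0,0,0,-0.5,0,0,-0.1,0,0,0,-0.5,0.04,0,-0.1,0,0,-3,-0.5,0.09,-0.01,-0.1,0,0,-6,-0.5,0.14,-0.02,-0.1,0,0,-6,-0.5,0.19,-0.022,-0.1,0,0,-6,-0.5,0.24,-0.022,-0.1,0,0,-6,-0.5]}}

```text
time: 4.0
tool_pos: [0.5304, 0.157, 0.1284]
tcp_rot: [2.106, 2.331, -0.0]
wrist_force: [1.0, -0.6, -0.5]
width: 0.457
grip_force: 42.1
```

Run:
```python
from h import *
s=readout.read_state();print(s['time'],s['tool_pos'],s['width'],s['grip_force']);print(rel((.531,.265),6.3,.05))
```

```text
4.0 [0.53042204 0.15702004 0.1283714 ] 0.45660298448456393 42.090922594070435
(array([0.1074, 0.0115, 0.0784]), array([ 0.  ,  0.01, -0.48]))
```

Request:
{"api": "jog_arm", "payload": {"deltas": [0.05,0.005,0,0,0,0,-0.5,0.095,0.011,0,0,0,0,-0.5,0.107,0.011,0.03,0,0,0,-0.5,0.107,0.011,0.06,0,0,0,-0.5,0.107,0.011,0.08,0,0,0,-0.5,0.107,0.011,0.09,0,0,0,-0.5,0.107,0.011,0.095,0,0,0,-0.5,0.107,0.011,0.097,0,0,0,-0.5]}}

```text
time: 4.8
tool_pos: [0.5317, 0.263, 0.0314]
tcp_rot: [2.105, 2.332, 0.0]
wrist_force: [-0.5, -0.6, -1.3]
width: 0.452
grip_force: 42.1
```

Now 1–2 mm above contact. I'll lower the last bit, open, and lift.

Request:
{"api": "jog_arm", "payload": {"deltas": [0,0,0.001,0,0,0,-0.5,0,0,0.002,0,0,0,-0.5,0,0,0.002,0,0,0,0.0,0,0,0.002,0,0,0,0.3,0,0,0.002,0,0,0,0.3,0,0,-0.02,0,0,0,0.3,0,0,-0.06,0,0,0,0.3,0,0,-0.1,0,0,0,0.3]}}

```text
time: 5.6
tool_pos: [0.5304, 0.2627, 0.1315]
tcp_rot: [-2.104, -2.331, 0.003]
wrist_force: [0.6, 0.5, 0.1]
width: 0.65
grip_force: 0.0
```

Run:
```python
from h import *
s=readout.read_state();print(s['time'],s['tool_pos'],s['width'],s['grip_force']);print(rel((.4345,.2535),-2.8,.03))
w=cam('wrist');np.savez('w3.npz',**w)
cv2.imwrite('pics/w3.png',w['color']);print(proj(w,[.4345,.2535,.028]))
```

```text
5.6 [0.53044678 0.26271177 0.13149147] 0.6498548958049982 0.0
(array([ 0.0007, -0.0962,  0.1017]), array([-0.13,  0.05,  8.66]))
[[178.40638734 246.87786081]]
```

View pics/w3.png

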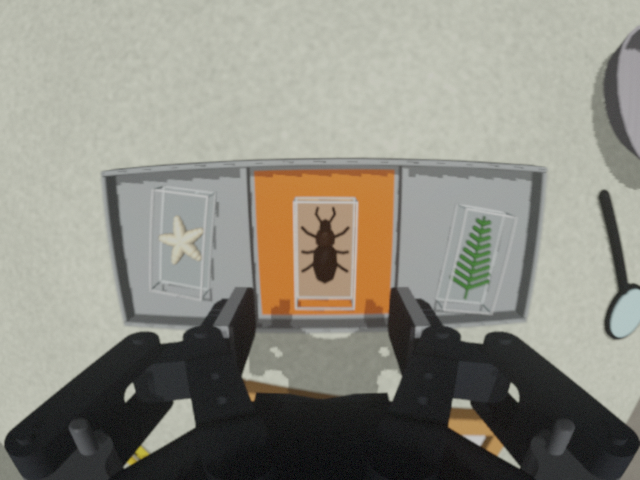

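The beetle lies flat and central on the card, around (325,253). The starfish block is at about (180,243), close to its predicted position. I'll approach with a narrower opening to clear the divider.

Request:
{"api": "jog_arm", "payload": {"deltas": [0.001,-0.05,0.01,0,0,4,0.15,0.002,-0.097,0.03,0,0,8.5,0.15,0.002,-0.097,0.06,0,0,8.66,0.15,0.002,-0.097,0.06,0,0,8.66,0.15,0.002,-0.097,0.06,0,0,8.66,0.15]}}

```text
time: 6.15
tool_pos: [0.4351, 0.2554, 0.0716]
tcp_rot: [2.275, 2.167, 0.0]
wrist_force: [0.2, 0.3, -0.3]
width: 0.571
grip_force: 0.0
```

Run:
```python
from h import *
s=readout.read_state();print(s['time'],s['tool_pos'],s['width']);print(rel((.4338,.2545),-2.8,.029))
w=cam('wrist');cv2.imwrite('pics/w4.png',w['color'][100:420,80:560]);
for z in(.008,.028):print(proj(w,[.4338,.2545,z]))
print(proj(w,[[*s['tool_pos'][:2],.028]]))
```

```text
6.15 [0.43505711 0.25536317 0.07163039] 0.5712095393516433
(array([-0.0009, -0.0012,  0.0426]), array([0.01, 0.  , 0.02]))
[[318.39937241 270.30148794]]
[[318.0898249  283.81199558]]
[[320.57185621 282.05482718]]
```

View pics/w4.png

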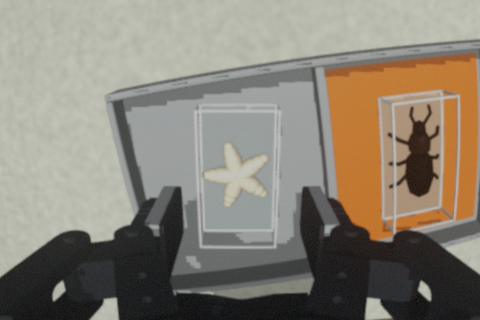

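The block's top-face centre is at about (319,276), between the pads at (260) and (383). Clearances are fine, so I'll descend and grip.

Request:
{"api": "jog_arm", "payload": {"deltas": [0.001,-0.001,0.02,0,0,0,0.15,0.001,-0.001,0.035,0,0,0,0.15,0.001,-0.001,0.042,0,0,0,0.15,0.001,-0.001,0.042,0,0,0,0.15,0.001,-0.001,0.042,0,0,0,-0.5,0.001,-0.001,0.042,0,0,0,-0.5,0.001,-0.001,0.042,0,0,0,-0.5,0.001,-0.001,0.042,0,0,0,-0.5]}}

```text
time: 7.0
tool_pos: [0.4349, 0.2568, 0.0304]
tcp_rot: [2.274, 2.166, 0.004]
wrist_force: [1.4, -0.2, 3.6]
width: 0.453
grip_force: 42.1
```

Request:
{"api": "jog_arm", "payload": {"deltas": [0,0,-0.005,0,0,0,-0.5,0,0,-0.03,0,0,0,-0.5,0,0,-0.07,0,0,0,-0.5,0,0,-0.1,0,0,0,-0.5]}}

```text
time: 7.4
tool_pos: [0.4333, 0.2561, 0.1307]
tcp_rot: [-2.275, -2.166, 0.001]
wrist_force: [1.3, 0.9, -0.6]
width: 0.455
grip_force: 41.6
```

Run:
```python
from h import *
s=readout.read_state();print(s['time'],s['tool_pos'],s['width'],s['grip_force'])
C=np.array([.5782,-.0585]);M=R.from_euler('z',-5.5,degrees=True).as_matrix()[:2,:2]
for b in((-.07,-.115),(-.07,-.09)):
  p=C+M@b;print(p,rel(p,84.5,.1))
```

```text
7.4 [0.43328694 0.25608329 0.13067334] 0.4550447119758227 41.57238006591797
[ 0.4975     -0.16626136] (array([-0.4187,  0.0848,  0.0307]), array([-4.00e-02, -1.00e-02, -8.73e+01]))
[ 0.49989615 -0.14137646] (array([-0.3937,  0.086 ,  0.0307]), array([-4.00e-02, -1.00e-02, -8.73e+01]))
```

Run:
```python
from h import *
C=np.array([.5782,-.0585]);M=R.from_euler('z',-5.5,degrees=True).as_matrix()[:2,:2]
p=C+M@(-.065,-.112);print(p,rel(p,-5.5,.1))
```

```text
[ 0.50276452 -0.1637544 ] (array([-0.4159,  0.0899,  0.0307]), array([-0.03,  0.01,  2.7 ]))
```

Request:
{"api": "jog_arm", "payload": {"deltas": [-0.04,0.01,0.01,0,0,0,-0.5,-0.09,0.02,0.01,0,0,1,-0.5,-0.138,0.03,0.01,0,0,2,-0.5,-0.186,0.04,0.01,0,0,2.7,-0.5,-0.234,0.05,0.01,0,0,2.7,-0.5,-0.282,0.06,0.01,0,0,2.7,-0.5,-0.33,0.07,0.01,0,0,2.7,-0.5,-0.378,0.08,0.01,0,0,2.7,-0.5]}}

```text
time: 8.2
tool_pos: [0.4944, -0.127, 0.1192]
tcp_rot: [-2.325, -2.112, 0.0]
wrist_force: [0.7, 0.9, -1.1]
width: 0.459
grip_force: 41.5
```

Request:
{"api": "jog_arm", "payload": {"deltas": [-0.02,0.005,0,0,0,0,-0.5,-0.037,0.01,0,0,0,0,-0.5,-0.037,0.01,0,0,0,0,-0.5,-0.037,0.01,0,0,0,0,-0.5]}}

```text
time: 8.6
tool_pos: [0.501, -0.1624, 0.1189]
tcp_rot: [-2.325, -2.111, 0.0]
wrist_force: [-0.7, -0.2, -0.4]
width: 0.458
grip_force: 41.5
```

Run:
```python
from h import *
s=readout.read_state();print(s['time'],s['tool_pos'],s['width'],s['grip_force'])
C=np.array([.5782,-.0585]);M=R.from_euler('z',-5.5,degrees=True).as_matrix()[:2,:2]
print('board',M.T@(s['tool_pos'][:2]-C));p=C+M@(-.065,-.112);print(rel(p,-5.5,.0305))
w=cam('wrist');cv2.imwrite('pics/w5.png',w['color'])
```

```text
8.6 [ 0.50103949 -0.1624104   0.11890732] 0.4583431454013486 41.52634799480438
board [-0.0668459  -0.11082753]
(array([-0.0013,  0.002 ,  0.0884]), array([-0.07, -0.05, -0.03]))
```

View pics/w5.png

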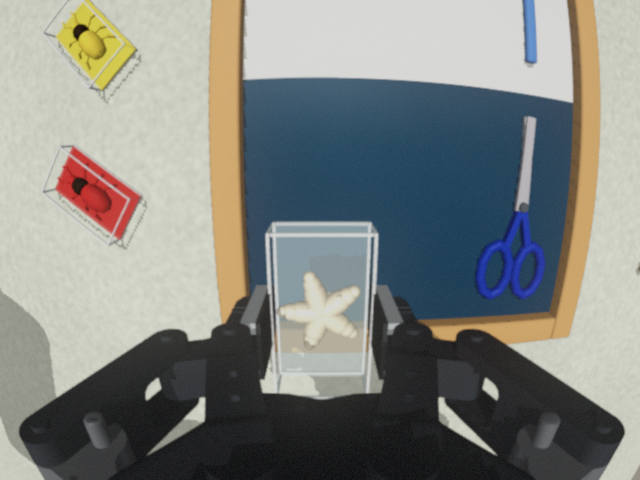

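The starfish block is held square at (322,300), above blue mat clear of the rails and the scissors. Lowering.

Request:
{"api": "jog_arm", "payload": {"deltas": [-0.001,0.002,0.03,0,0,0,-0.5,-0.001,0.002,0.06,0,0,0,-0.5,-0.001,0.002,0.08,0,0,0,-0.5,-0.001,0.002,0.087,0,0,0,-0.5,-0.001,0.002,0.088,0,0,0,-0.5,-0.006,0.002,0.088,0,0,0,-0.5,-0.011,0.002,0.088,0,0,0,-0.5,-0.014,0.002,0.088,0,0,0,-0.5]}}

```text
time: 9.45
tool_pos: [0.5029, -0.1778, 0.0321]
tcp_rot: [2.324, 2.111, 0.001]
wrist_force: [0.2, -0.4, 0.1]
width: 0.454
grip_force: 41.7
```

Request:
{"api": "jog_arm", "payload": {"deltas": [-0.002,0,0,0,0,0,-0.5,-0.002,0,0,0,0,0,-0.5]}}

```text
time: 9.65
tool_pos: [0.5022, -0.1796, 0.0316]
tcp_rot: [2.326, 2.111, 0.001]
wrist_force: [-0.2, 0.5, -0.9]
width: 0.455
grip_force: 41.7
```

Request:
{"api": "jog_arm", "payload": {"deltas": [-0.002,0,0,0,0,0,-0.5,-0.003,0,0,0,0,0,-0.5,-0.003,0,0,0,0,0,-0.5]}}

```text
time: 9.95
tool_pos: [0.5021, -0.1799, 0.0316]
tcp_rot: [-2.325, -2.108, -0.005]
wrist_force: [1.6, 10.6, 3.2]
width: 0.453
grip_force: 42.2
```

Request:
{"api": "jog_arm", "payload": {"deltas": [-0.001,0,0,0,0,0,-0.5,-0.002,0,0,0,0,0,-0.5,-0.002,0,0,0,0,0,-0.5]}}

```text
time: 10.25
tool_pos: [0.5021, -0.18, 0.0316]
tcp_rot: [-2.325, -2.106, -0.008]
wrist_force: [2.0, 17.7, 4.5]
width: 0.459
grip_force: 42.4
```

Contact with the -y rail (about 17 N). I'll relieve the pressure, lower the last millimetre, release and lift.

Request:
{"api": "jog_arm", "payload": {"deltas": [0.004,0,0.001,0,0,0,-0.5,0.004,0,0.002,0,0,0,-0.5,0.004,0,0.002,0,0,0,0.15,0.004,0,0.002,0,0,0,0.15,0.004,0,0.002,0,0,0,0.15,0.004,0,-0.03,0,0,0,0.15,0.004,0,-0.06,0,0,0,0.15,0.004,0,-0.06,0,0,0,-1]}}

```text
time: 11.05
tool_pos: [0.5052, -0.1819, 0.0956]
tcp_rot: [2.32, 2.107, 0.005]
wrist_force: [0.1, -1.1, -0.2]
width: 0.422
grip_force: 0.0
```

Request:
{"api": "jog_arm", "payload": {"deltas": [0,0.025,0,0,0,0,-1,0,0.05,0,0,0,0,-1,0,0.05,0,0,0,0,-1]}}

```text
time: 11.35
tool_pos: [0.5544, -0.1857, 0.0914]
tcp_rot: [2.323, 2.111, 0.002]
wrist_force: [-0.6, -0.3, -0.1]
width: 0.0
grip_force: 0.0
```

Run:
```python
from h import *
s=readout.read_state();print(s['time'],s['tool_pos'],s['width'])
C=np.array([.5782,-.0585]);M=R.from_euler('z',-5.5,degrees=True).as_matrix()[:2,:2]
print('board',M.T@(s['tool_pos'][:2]-C))
print(rel(C+M@(-.018,-.1285),-5.5,.03))
w=cam('wrist');cv2.imwrite('pics/w6.png',w['color'])
```

```text
11.35 [ 0.55436292 -0.18574381  0.09135789] 1.4898827972853907e-05
board [-0.01153156 -0.12894269]
(array([ 0.0005, -0.0066,  0.0613]), array([0.16, 0.04, 0.  ]))
```

View pics/w6.png

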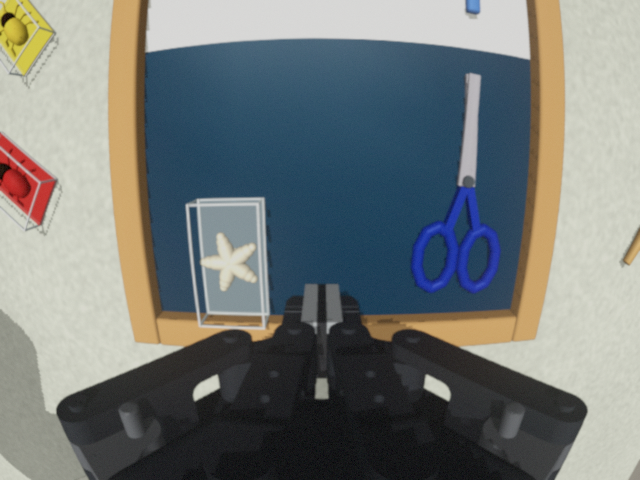

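The block lies square near the blue corner (230,262), with its end at the -y rail, and the closed fingers at (322,305) have free space. I'll lower and push toward the -x rail.

Request:
{"api": "jog_arm", "payload": {"deltas": [0,0,0.03,0,0,0,-1,0,0,0.055,0,0,0,-1,0,0,0.061,0,0,0,-1,0,-0.01,0.061,0,0,0,-1,0,-0.02,0.061,0,0,0,-1,0,-0.028,0.061,0,0,0,-1,0,-0.034,0.061,0,0,0,-1,0,-0.04,0.061,0,0,0,-1]}}

```text
time: 12.2
tool_pos: [0.5119, -0.1813, 0.0313]
tcp_rot: [2.324, 2.111, 0.001]
wrist_force: [-0.4, -0.8, -0.0]
width: -0.005
grip_force: 0.2
```

Request:
{"api": "jog_arm", "payload": {"deltas": [0,-0.003,0,0,0,0,-1,0,-0.006,0,0,0,0,-1,0,-0.006,0,0,0,0,-1]}}

```text
time: 12.5
tool_pos: [0.506, -0.1806, 0.0307]
tcp_rot: [2.325, 2.112, 0.0]
wrist_force: [0.1, -0.1, 0.8]
width: -0.0
grip_force: 0.2
```

Request:
{"api": "jog_arm", "payload": {"deltas": [0,-0.002,0,0,0,0,-1,0,-0.004,0,0,0,0,-1,0,-0.004,0,0,0,0,-1]}}

```text
time: 12.8
tool_pos: [0.5026, -0.1805, 0.0306]
tcp_rot: [2.324, 2.111, 0.001]
wrist_force: [2.0, -0.5, 0.9]
width: -0.004
grip_force: 1.2
```

Request:
{"api": "jog_arm", "payload": {"deltas": [0,-0.002,0,0,0,0,-1,0,-0.003,0,0,0,0,-1,0,-0.003,0,0,0,0,-1]}}

```text
time: 13.1
tool_pos: [0.5021, -0.1805, 0.0317]
tcp_rot: [2.322, 2.108, 0.006]
wrist_force: [5.9, 0.8, 0.7]
width: 0.001
grip_force: 3.6
```

Request:
{"api": "jog_arm", "payload": {"deltas": [0,-0.002,0,0,0,0,-1,0,-0.003,0,0,0,0,-1,0,-0.003,0,0,0,0,-1]}}

```text
time: 13.4
tool_pos: [0.5017, -0.1806, 0.0329]
tcp_rot: [2.319, 2.104, 0.011]
wrist_force: [11.4, 1.1, 2.6]
width: 0.002
grip_force: 5.6
```

Request:
{"api": "jog_arm", "payload": {"deltas": [0,0.01,0,0,0,0,-1,0,0.02,-0.01,0,0,0,-1,0,0.02,-0.05,0,0,0,-1,0.03,0,-0.05,0,0,0,-1,0.07,-0.028,-0.05,0,0,0,-1,0.075,-0.028,-0.05,0,0,0,-1,0.075,-0.028,-0.05,0,0,0,-1]}}

```text
time: 14.1
tool_pos: [0.4741, -0.101, 0.08]
tcp_rot: [-2.322, -2.114, 0.002]
wrist_force: [-0.2, -0.5, -0.0]
width: -0.0
grip_force: 0.0
```

Run:
```python
from h import *
s=readout.read_state();print(s['time'],s['tool_pos'],s['width'])
C=np.array([.5782,-.0585]);M=R.from_euler('z',-5.5,degrees=True).as_matrix()[:2,:2]
print('board',M.T@(s['tool_pos'][:2]-C))
print(rel(C+M@(-.0975,-.065),-5.5,.03))
w=cam('wrist');np.savez('w7.npz',**w)
```

```text
14.1 [ 0.47411925 -0.10103614  0.07997096] -6.075358604400889e-05
board [-0.09952468 -0.05231601]
(array([-0.0127,  0.0021,  0.05  ]), array([-0.11, -0.01,  0.13]))
```

Request:
{"api": "jog_arm", "payload": {"deltas": [0,0.006,0,0,0,0,-1,0,0.006,0.03,0,0,0,-1,0,0.006,0.049,0,0,0,-1,-0.01,0.006,0.049,0,0,0,-1,-0.02,0.006,0.049,0,0,0,-1,-0.025,0.006,0.049,0,0,0,-1,-0.028,0.006,0.049,0,0,0,-1,-0.028,0.006,0.049,0,0,0,-1]}}

```text
time: 14.95
tool_pos: [0.4794, -0.1316, 0.0323]
tcp_rot: [2.325, 2.11, 0.002]
wrist_force: [-0.2, -0.5, 0.1]
width: -0.001
grip_force: 0.0
```

Request:
{"api": "jog_arm", "payload": {"deltas": [-0.002,0,0,0,0,0,-1,-0.003,0,0,0,0,0,-1,-0.003,0,0,0,0,0,-1]}}

```text
time: 15.25
tool_pos: [0.479, -0.1321, 0.0321]
tcp_rot: [-2.326, -2.111, -0.004]
wrist_force: [2.3, 7.5, 3.6]
width: -0.004
grip_force: 4.0
```

Request:
{"api": "jog_arm", "payload": {"deltas": [-0.002,0,0,0,0,0,-1,-0.003,0,0,0,0,0,-1,-0.003,0,0,0,0,0,-1]}}

```text
time: 15.55
tool_pos: [0.479, -0.1323, 0.0322]
tcp_rot: [-2.325, -2.106, -0.01]
wrist_force: [3.2, 19.6, 6.0]
width: 0.002
grip_force: 10.1
```

Request:
{"api": "jog_arm", "payload": {"deltas": [0.01,0,0,0,0,0,-1,0.02,0,-0.01,0,0,0,-1,0.02,0,-0.05,0,0,0,-1,0.02,0.04,-0.09,0,0,0,-1,0.0,0.08,-0.12,0,0,0,-1,0.0,0.08,-0.12,0,0,0,-1,0.0,0.08,-0.12,0,0,0,-1]}}

```text
time: 16.25
tool_pos: [0.56, -0.1452, 0.154]
tcp_rot: [2.322, 2.109, 0.003]
wrist_force: [0.1, -0.5, 0.5]
width: 0.002
grip_force: 0.0
```

Run:
```python
from h import *
s=readout.read_state();print(s['time'],s['tool_pos'])
w=cam('wrist');np.savez('w8.npz',**w)
C=np.array([.5782,-.0585]);M=R.from_euler('z',-5.5,degrees=True).as_matrix()[:2,:2]
exp=lambda z:proj(w,np.c_[[C+M@b for b in((-.1175,-.165),(-.0775,-.165),(-.0775,-.092),(-.1175,-.092))],np.full(4,z)])
print(exp(.028).round(0).tolist(),exp(.008).round(0).tolist())
e=exp(.028);m=e.mean(0).astype(int);print(m)
x0,y0=max(m[0]-100,0),max(m[1]-75,0);cr=w['color'][y0:y0+150,x0:x0+200];print(x0,y0)
a=cv2.resize(cr,None,fx=4,fy=4,interpolation=cv2.INTER_CUBIC)
t=cam('top');cv2.imwrite('top9.png',t['color'])
cv2.imwrite('pics/w8.png',a)
```

```text
16.25 [ 0.55998277 -0.1452261   0.15396884]
[[186.0, 332.0], [234.0, 335.0], [226.0, 245.0], [175.0, 245.0]] [[194.0, 321.0], [239.0, 323.0], [232.0, 238.0], [184.0, 238.0]]
[205 289]
105 214
```

View pics/w8.png

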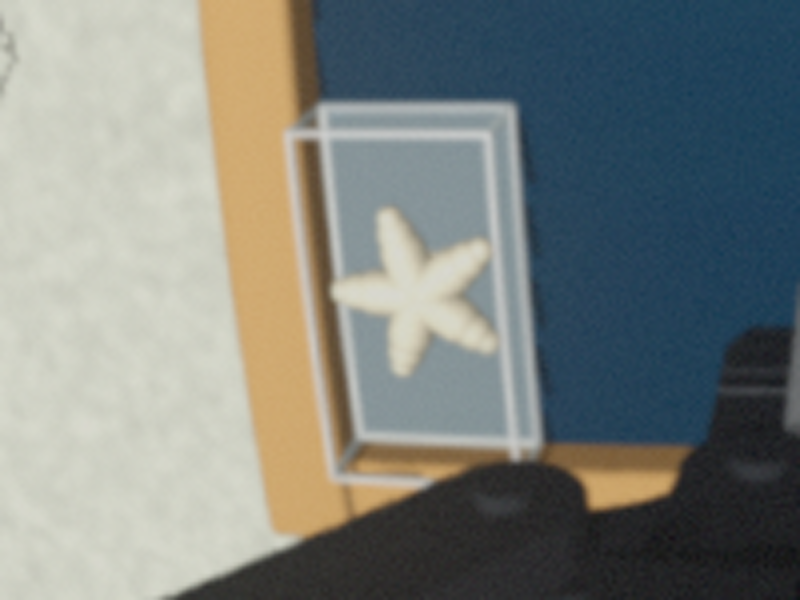

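The starfish block sits flat in the blue corner. In the crop its base edges at (320,105)–(358,440) and (358,440)–(540,445) lie along the feet of both rails, and its corners match the predicted seated pose to within about 2 px. Handing in.

```bash
python3 -c "
from workcell import finish_job
print(finish_job())"
```

```text
the job is handed in; nothing more can be done
None
```

The job is handed in, but no verdict came back. The beetle block lies on the orange card, and the starfish block is snug in the near corner of the blue mat, against both rails. The fern, scissors and scalpel were left alone.

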